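# Find the blind bore on the depth pin and hold it up to the microscope

## Robot

A 7-joint arm with a two-finger parallel gripper is mounted at the origin on the work surface. World frame = base frame: x ahead of the robot, y to its left, z up, the work surface at z = 0. Lengths are in mm, angles in rad, forces in N, time in s.
With the tool pointing down it reaches from about 425 to 925 mm from the base axis. Payload 6.8 kg.
Tool frame: the origin (TCP) lies at the very end of the fingers, on their centre line; the grasp point (between the pads) lies arm.tcp_to_grasp behind it (arm.tcp_to_grasp is the distance from the TCP to the grasp point, in mm); z points along the fingers, y is the line along which they close (so a half turn about z gives the same grasp; the last joint's range is limited). The gripper opens to 85 mm and grips with 20 to 120 N. Pads are 22 mm wide; open, the fingers measure 114 mm over their backs; the gripper's body (76 mm by 85 mm) begins 54 mm behind the grasp point. The pads swing forward as they close: fully open they stand 13 mm farther back than shut.
Start: joints at [1.189, 0.477, 0.022, 1.555, -0.011, 1.109, -0.083], TCP at [182.523, -649.871, 231.308] pointing down, gripper open.
Joint ranges: [-2.96, 2.96], [-0.34, 2.1], [-1.41, 1.46], [0.24, 2.44], [-1.37, 4.51], [0.17, 1.92], [-2.96, 2.96]. Speed limits (rad/s): [2.39, 2.39, 3.14, 3.14, 3.14, 3.14, 3.14].

## Interface

Orientations are given as a unit quaternion [w, x, y, z].
In Python, from rig import arm gives the robot as it stands. The module is installed in compiled form; this text tells all that it offers.
- The arm moves only by the tool drive_tool, never from a script. Its arguments are lists of equal length, an entry for each row: "twist": the turn, a rotation vector about the tool's x, y, z in degrees, a list of three; "delta_pos": the shift along the tool's x, y, z in cm, a list of three; "fingers": the opening, from 0 (shut) to 1 (fully open). In form: {"twist": [[wx, wy, wz], ...], "delta_pos": [[tx, ty, tz], ...], "fingers": [fingers, ...]}. A call has 1 to 8 rows; each row is the pose to reach, as a shift and turn from the pose commanded when the call began, along the tool's axes at that moment; what a row does not reach only later rows make up. A row lasts 1/8 s, in which the tool goes at most 62.5 mm and 10.7 degrees, less where a joint would pass 70% of its speed; a pose out of reach is approached as far as the arm can. A call with a gripper value outside its range is refused whole. The fingers move at their own pace and stop on an object; "grip_force" is the grip in N (left out, the last holds). Time passes only in rows, so rows that repeat a pose let the fingers close. It gives the time, the measured TCP pose, the force, the opening and the grip force at its end, in the units of the state.
- arm.get_obs(): the state, without advancing time (a new reading comes with each control period).
- arm.read_camera(name): name is "scene" or "top" or "wrist"; returns the picture (480x640x3 uint8, red, green, blue); there is no depth.
- arm.camera_params(name): a dict with "vfov" (degrees; the focal length in pixels is half the picture's height over the tangent of half this angle, whatever the lens; pixels are square), "cx", "cy" (the principal point, pixels), "rvec" (rotation vector, rad) and "tvec" (3), from world to camera coordinates, as OpenCV has them; the wrist camera has in their place "mount" (4x4, takes a point from camera to tool coordinates, whose origin is the TCP and whose axes are the flange's). Camera axes: x right, y down, z forward; pixel columns grow to the right and rows downward; lengths in mm; the calibration is good to about 2 mm. A picture is of the moment at which its call begins: read the wrist's pose just before it. camera_params takes no time and is no camera call.
- arm.sign_off(): hands the job in; it is judged then, once.
The state is a dict: "time_s": time; "joint_positions": joint angles; "qvel": joint speeds; "effort": joint torques, N m; "ee_pos": TCP position; "tcp_rot": TCP orientation; "ft_force": force on the tool from outside, world axes, zero at the start; "moment": the same for the moment, N m; "grip_width": finger opening in mm; "finger_force": force on a finger pad.
Only numpy, scipy, OpenCV 4.12 (cv2) and the standard library are available. Lean on these libraries where they do the work, as an engineer would, in place of code of your own. Each camera call takes 0.05 s, during which the arm holds its last target. There are 200 camera calls.

## Task

Take the aluminium spacer off the V-rest, find its bored end by feel and slide that end gently onto the depth pin clamped in the vise until the pin touches the bottom of the blind bore. Draw it off again, turn the spacer so that the bore opens upwards, and hold it upright and still under the video microscope, centred below the lens with the bore's mouth 100 mm under the ring light, so that the bore can be looked into. Finish while still holding it there; do not touch the microscope, and leave the setting ring, the stamp and the caliper where they lie.

Things in the scene. Friction and masses are not known exactly. Their poses are not given: they have to be found in the camera images.
- spacer: plain turned aluminium cylinder, diameter 36, length 96, about 220 g. One end has a blind bore, diameter 20, 45 deep; the other end is closed. Origin at its middle, on its axis; its x axis runs along it, out of the bored end. It starts level on the V-rest, axis 55 above the bench, bored end facing away from the robot or up to 120 degrees left or right of that
- bore_mouth (a point): centre of the open mouth of the spacer's bore, on its axis 48 from the middle; axes as the spacer's
- bore_bottom (a point): centre of the flat bottom of the bore, on the spacer's axis, 45 inside the mouth; axes as the spacer's
- v_rest: fixed steel V-rest: base 100 x 64 x 10 with two V-notched plates, 10 thick, 52 wide, 50 high, whose inner faces are 66 apart along its x axis, so that the middle of the spacer lies free between them. Origin under its centre; the spacer lies along its x axis, bored end towards +x, within 2 of centred
- vise: fixed small steel toolmaker's vise, jaws 63 long, 72 high over all; origin under the clamped depth pin at bench level, x axis along the pin; it reaches from 63 on its -y side to 98 on its +y side (screw with a cross bar)
- pin_tip (a point): centre of the end face of the depth pin: a rigid round steel pin, diameter 10, tip chamfered, standing out level from the vise, 62 above the bench. x axis along the pin, out of the vise. The bare pin is 75 long (dark ring 45 from the tip); behind it 13 of a 14 thick handle, then the vise's jaws, which rise 10 above the pin's axis
- microscope: fixed video microscope. Origin on the bench straight below the lens. White base plate, 14 thick, from 50 before (-x) to 190 behind (+x) the lens axis, 170 wide; column 28 thick, 160 behind the lens axis; arm and blocks from 370 to 440 high; lens tube and ring light hang from the arm; up to 510 high
- lens (a point): centre of the underside of the microscope's ring light (72 outer diameter, 22 high), 310 above the bench; z axis up
- setting_ring: bystander: steel setting ring, outer diameter 54, bore 28, 18 high, loose on the bench; origin under its centre
- stamp: bystander: black self-inking stamp, 48 x 34 x 62 high, loose on the bench; origin under its centre
- caliper: bystander: steel caliper with grey readout, about 225 long, 65 wide, 13 high, lying loose on the bench with its beam along its x axis; origin under its middle
Mind the look-alikes: they are no part of the job. Several things have the shape of the spacer; the one meant has the colours described above. Of the things that look like the vise, the smaller one is meant.

How it is judged (in metres and radians):
On the way:
1. the spacer, held in the fingers, is on the depth pin with the pin's tip touching the bottom of the bore (x of pin_tip in the frame of bore_bottom between -0.004 and 0.0025 m and distance between pin_tip and bore_bottom below 0.011 m and contact force between spacer and vise above 0.3 N and contact force between the fingers and spacer above 1 N), for 0.02 s.
At the end, for the whole second after the job is handed in: the spacer is held in the fingers alone, bore upwards and its axis within 8 degrees of upright, at rest, the centre of the bore's mouth within 12 mm sideways of the lens axis and 88 to 112 mm below the underside of the ring light (angle between spacer's own x axis and vertical below 0.14 rad and horizontal distance between bore_mouth and lens below 0.012 m and z of bore_mouth in the frame of lens between -0.112 and -0.088 m and contact force between the fingers and spacer above 1 N and contact force between spacer and microscope below 0.1 N and linear speed of spacer below 0.015 m/s and angular speed of spacer below 0.15 rad/s); the arm keeps its last pose, push and grip.
It fails at once if the spacer is forced onto the pin or vise (over 40 N) (contact force between spacer and vise above 40 N).
It fails at once if the microscope is touched (contact force between microscope and anything else above 1 N).
It fails at once if the setting ring is shifted more than 15 mm (distance of setting_ring from where it was at the start of the episode above 0.015 m).
It fails at once if the stamp is shifted more than 15 mm (distance of stamp from where it was at the start of the episode above 0.015 m).
It fails at once if the caliper is shifted more than 15 mm (distance of caliper from where it was at the start of the episode above 0.015 m).
It also fails if it takes over 72 s, if anything falls off the work surface, if the arm or the gripper's body presses on something with over 40 N, if the wrist force passes 120 N, or if a joint passes its speed limit or range.

## Working session

There is one attempt and no reset: what is moved stays moved. The work goes in short steps, Python scripts to look and compute and a tool call to move; the robot and the scene stay as the last step left them, time stands still between calls to the robot, and variables do not carry over. Pictures are saved under pics/ and viewed, at most 10 in all, crops included, and the job is handed in when it is done.

Besides the shell and the picture viewer there is one more tool, called after "Emit:" as name(argument=value, ...) on one line, values as JSON. drive_tool: Moves the arm, as the interface text tells. Its arguments: {"type":"object","properties":{"twist":{"type":"array"},"delta_pos":{"type":"array"},"fingers":{"type":"array"},"grip_force":{"type":"number"}},"required":["twist","delta_pos","fingers"]}

```bash
mkdir -p pics; cat > h.py <<'E'
import numpy as np, cv2
from scipy.spatial.transform import Rotation as R
from rig import arm
def cam(n):
    p=arm.camera_params(n); f=240/np.tan(np.radians(p['vfov'])/2)
    K=np.array([[f,0,p['cx']],[0,f,p['cy']],[0,0,1]])
    if n=='wrist':
        o=arm.get_obs(); T=np.eye(4); q=np.array(o['tcp_rot']); T[:3,:3]=R.from_quat(q[[1,2,3,0]]).as_matrix(); T[:3,3]=o['ee_pos']
        M=T@np.array(p['mount']); Rc=M[:3,:3].T; t=-Rc@M[:3,3]
    else:
        Rc=R.from_rotvec(np.ravel(p['rvec'])).as_matrix(); t=np.ravel(p['tvec'])
    return K,Rc,t
def px2w(c,uv,z):
    K,Rc,t=c; d=Rc.T@np.linalg.inv(K)@np.array([uv[0],uv[1],1.]); o=-Rc.T@t
    return o+d*(z-o[2])/d[2]
def w2px(c,P):
    K,Rc,t=c; q=K@(Rc@np.asarray(P,float)+t); return q[:2]/q[2]
def shot(n,name):
    c=cam(n); im=arm.read_camera(n); cv2.imwrite(f'pics/{name}.png',cv2.cvtColor(np.asarray(im),cv2.COLOR_RGB2BGR)); np.savez(f'pics/{name}.npz',K=c[0],R=c[1],t=c[2]); return c
def load(name):
    d=np.load(f'pics/{name}.npz'); return d['K'],d['R'],d['t']
E
python3 - <<'E'
from h import *
for n in('scene','top'):
    c=shot(n,n); print(n,c[0][0,0],c[0][:2,2],-c[1].T@c[2],c[1][2]); print(arm.camera_params(n))
o=arm.get_obs(); print(o); print(arm.tcp_to_grasp,arm.camera_params('wrist'))
E
```

```text
scene 606.7924744406587 [319.25249978 243.21034582] [1029.22707421 -797.66691017 1265.20043245] [-0.39401186  0.52335869 -0.75554638]
{'vfov': 43.159811179433014, 'cx': 319.25249978199105, 'cy': 243.21034582400227, 'rvec': array([ 2.31500226,  0.79450406, -0.28271981]), 'tvec': array([-340.53726474, -125.78690892, 1778.911192  ])}
top 496.0378878606365 [319.60180689 236.28485164] [ 365.61915645  -85.20903155 1520.78288908] [ 0.10218006 -0.00596012 -0.99474807]
{'vfov': 51.63855222385199, 'cx': 319.6018068884288, 'cy': 236.28485163709007, 'rvec': array([ 2.15859114, -2.1840618 ,  0.11709861]), 'tvec': array([ -88.06469618,  520.1419156 , 1474.92899466])}
{'time_s': 0.1, 'joint_positions': array([ 1.18890443,  0.47773688,  0.02236835,  1.55631692, -0.01155759,
        1.10931918, -0.08309369]), 'qvel': array([-2.02883464e-04, -1.65309797e-05,  1.99920212e-03, -7.57113014e-04,
        2.61835819e-04,  1.40171347e-04, -8.08612848e-04]), 'effort': array([ 5.36973224e-03, -5.97765219e+01,  1.61427900e+00, -2.81955296e+01,
        1.28297601e-02,  4.98217531e-03, -3.27848745e-06]), 'ee_pos': array([ 182.35866526, -649.35585094,  230.42544555]), 'tcp_rot': array([-8.12147539e-04,  9.90645524e-01,  1.36457917e-01, -1.52684825e-04]), 'ft_force': array([-0.03211384,  0.2989103 ,  0.29164178]), 'moment': array([0.0115031 , 0.03601528, 0.03583255]), 'finger_force': 0.0, 'grip_width': 85.37364106246663}
18.700000000000003 {'vfov': 60.78813161005745, 'cx': 323.1969988004259, 'cy': 235.94735644259683, 'mount': array([[ 7.74103181e-04, -9.54860143e-01, -2.97054721e-01,
         7.65965873e+01],
       [ 9.99999649e-01,  6.43927778e-04,  5.36069375e-04,
         9.79171746e-01],
       [-3.20589494e-04, -2.97055032e-01,  9.54860307e-01,
        -1.41996906e+02],
       [ 0.00000000e+00,  0.00000000e+00,  0.00000000e+00,
         1.00000000e+00]])}
```

View pics/top.png

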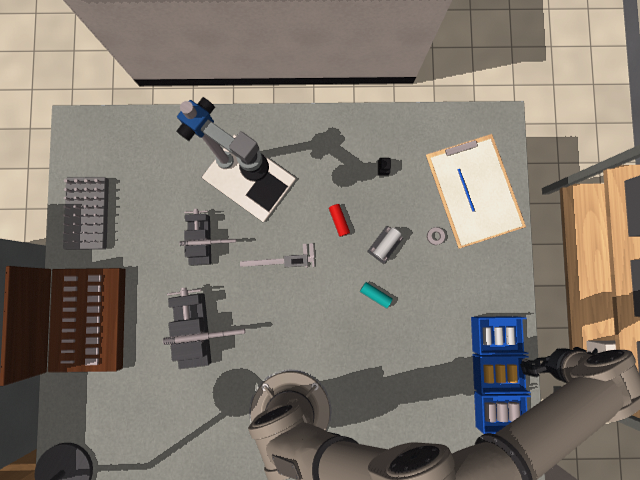

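View pics/scene.png

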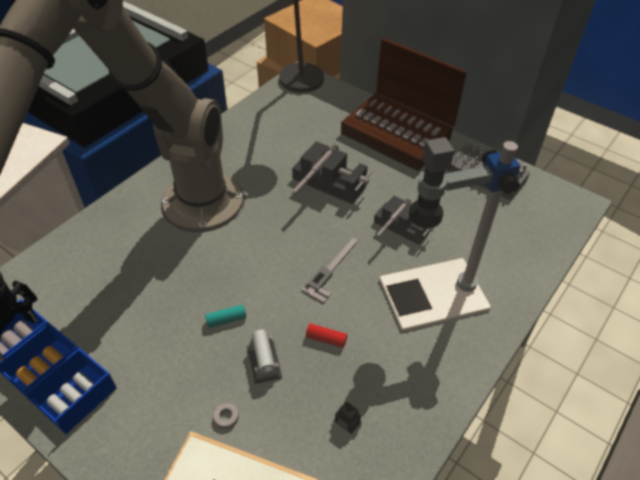

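Top view: candidates for the spacer are the grey aluminium cylinder on the V-rest (385,243), the red cylinder (340,220), the teal cylinder (377,295) and the cylinders in the blue bins (500,335–410). By the description I choose (385,243). Vises: the smaller is at (198,238), the larger at (190,330). The microscope base is at (250,180) with the ring light near (255,165). The ring is at (437,236), the stamp at (384,166) and the caliper at (280,262).

```bash
python3 - <<'E'
import cv2,numpy as np
t=cv2.imread('pics/top.png'); s=cv2.imread('pics/scene.png')
f=lambda im,x,y,w,h: cv2.resize(im[y:y+h,x:x+w],(400,300),interpolation=cv2.INTER_CUBIC)
a=f(t,353,216,64,48); b=f(t,160,200,104,78); c=f(t,170,95,140,105); d=f(s,365,120,140,105)
cv2.imwrite('pics/c1.png',np.vstack([np.hstack([a,b]),np.hstack([c,d])]))
E
```

```text
(no output)
```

View pics/c1.png

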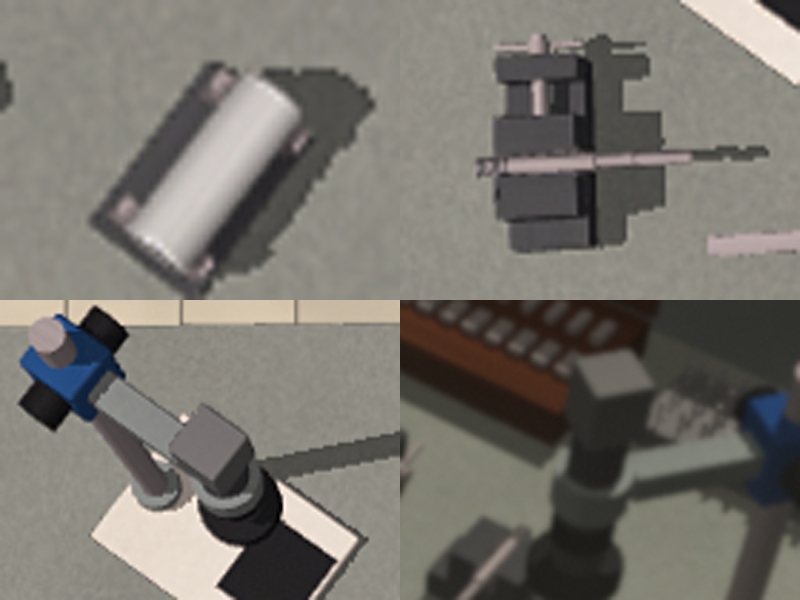

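The crop confirms the choice: a plain grey cylinder on the V-rest, with end centres near px (396.5,231) and (378.5,255). The pin leaves the small vise to the right, with its tip near (235.4,240.6). The ring light's disc is centred near (254.7,167).

```bash
python3 - <<'E'
from h import *
from scipy.optimize import least_squares
c=load('top'); cs=load('scene')
A=lambda x,y,s,x0,y0,ox=0,oy=0:(x0+(x-ox)*s-.5+s/2*0,y0+(y-oy)*s-.5)
# spacer silhouette side-edges/end centres at axis height
e1=px2w(c,A(272,98,.16,353,216),55); e2=px2w(c,A(160,248,.16,353,216),55)
d=e1-e2; print('spacer',e1,e2,(e1+e2)/2,np.linalg.norm(d),'heading',np.degrees(np.arctan2(d[1],d[0])))
tip=px2w(c,A(690,156,.26,160,200,400),62); b=px2w(c,A(500,164,.26,160,200,400),62)
v=tip-b; print('tip',tip,'base',b,'heading',np.degrees(np.arctan2(v[1],v[0])))
tc=px2w(c,A(242,505,.35,170,95,0,300),332); print('ringlight@332',tc)
# bright/gray centre check: base plate corners z=14
P=[px2w(c,p,14) for p in ((297,179.5),(265.5,220.5),(202.5,177.5))]
print('plate',P, np.linalg.norm(P[0]-P[1]),np.linalg.norm(P[1]-P[2]))
x=P[2]-P[1];x/=np.linalg.norm(x); m=(P[0]+P[1])/2+50*x; print('lens from plate',m,np.degrees(np.arctan2(x[1],x[0])))
for n,(u,z) in dict(ring=((437,236),18),stamp=((384,166),50),cal1=((241,263),6),cal2=((315,256),6),red=((340,220),18),teal=((377,295),18)).items(): print(n,px2w(c,u,z).round())
print('scene px of tip, lens@310, mouth', w2px(cs,tip),w2px(cs,[*tc[:2],310]),w2px(cs,e1))
E
```

```text
spacer [ 528.84245214 -321.57668818   55.        ] [ 457.96173899 -266.50197794   55.        ] [ 493.40209557 -294.03933306   55.        ] 89.76245988156806 heading -37.84740642802477
tip [507.13510071 156.18329383  62.        ] base [502.64996929 301.70347302  62.        ] heading -88.23462439669989
ringlight@332 [661.55825101  65.38454758 332.        ]
plate [array([697.53700368, -26.52760458,  14.        ]), array([570.8836418 ,  70.83677797,  14.        ]), array([707.00684193, 265.14490228,  14.        ])] 159.75261207161955 237.24496367389008
lens from plate [662.89864514  63.10553489  14.        ] 54.9867085077197
ring [ 517. -452.   18.]
stamp [ 728. -291.   50.]
cal1 [442. 146.   6.]
cal2 [461. -79.   6.]
red [ 569. -157.   18.]
teal [ 340. -265.   18.]
scene px of tip, lens@310, mouth [378.26757472 234.82412195] [423.42653104 216.19435047] [266.71448223 366.37996165]
```

```bash
cat >> h.py <<'E'
def pose():
    o=arm.get_obs(); q=np.array(o['tcp_rot']); return np.array(o['ee_pos']),R.from_quat(q[[1,2,3,0]])
def frame(xdir,zdir):
    z=np.array(zdir,float); z/=np.linalg.norm(z); x=np.array(xdir,float); x-=z*(x@z); x/=np.linalg.norm(x)
    return R.from_matrix(np.c_[x,np.cross(z,x),z])
def hd(deg,p=0): a=np.radians(deg); return np.array([np.cos(a),np.sin(a),0])
def delta(P,Rt):
    p,r=pose(); print('delta_cm',(r.inv().apply(np.array(P)-p)/10).round(2),'twist',np.degrees((r.inv()*Rt).as_rotvec()).round(1))
def log():
    import json; o=arm.get_obs(); d={k:np.asarray(v).tolist() for k,v in o.items()}
    open('log.jsonl','a').write(json.dumps(d)+'\n')
    print('t',round(o['time_s'],2),'q',np.round(o['joint_positions'],3),'p',np.round(o['ee_pos'],1),'F',np.round(o['ft_force'],1),'w',round(float(o['grip_width']),1),'ff',round(float(o['finger_force']),1))
    r=pose()[1].as_matrix(); print('x',r[:,0].round(3),'z',r[:,2].round(3))
E
python3 - <<'E'
from h import *
log(); delta([490,-290,200],frame(hd(-37.8),[0,0,-1]))
E
```

```text
t 0.1 q [ 1.189  0.478  0.022  1.556 -0.012  1.109 -0.083] p [ 182.4 -649.4  230.4] F [-0.   0.3  0.3] w 85.4 ff 0.0
x [ 0.963  0.27  -0.   ] z [-0.001  0.002 -1.   ]
delta_cm [ 39.33 -26.27   3.08] twist [-0.1  0.  53.5]
```

Emit:
drive_tool(twist=[[0,0,10],[0,0,20],[0,0,30],[0,0,40],[0,0,50],[0,0,53.5],[0,0,53.5],[0,0,53.5]], delta_pos=[[5,-3.3,0],[10,-6.6,0],[15,-10,0.5],[20,-13.3,1],[25,-16.6,1.5],[30,-20,2],[35,-23.4,2.5],[39.3,-26.3,3]], fingers=[1,1,1,1,1,1,1,1])

```text
time_s: 1.1
ee_pos: [491.0, -288.0, 201.0]
tcp_rot: [-0.0, 0.946, -0.323, -0.0]
ft_force: [-0.4, 0.1, 0.0]
grip_width: 85.4
finger_force: 0.0
```

```bash
python3 - <<'E'
from h import *
log(); c=shot('wrist','w1'); log()
E
```

```text
t 1.1 q [ 0.399  0.335  0.027  1.846 -0.011  0.96  -1.798] p [ 491. -288.  201.] F [-0.4  0.1  0. ] w 85.4 ff 0.0
x [ 0.791 -0.612 -0.   ] z [-0.  0. -1.]
t 1.15 q [ 0.393  0.337  0.019  1.845 -0.014  0.959 -1.802] p [ 496.  -280.6  200.3] F [ 4.   4.8 -0.3] w 85.5 ff 0.0
x [ 0.796 -0.605 -0.001] z [ 0.002  0.005 -1.   ]
```

View pics/w1.png

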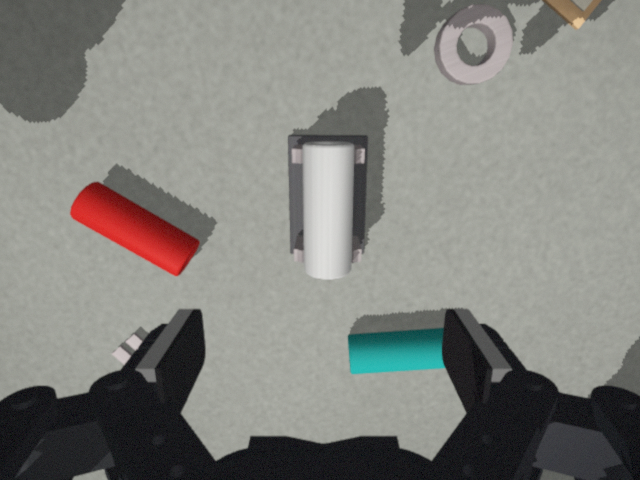

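The wrist view shows the grey spacer on the V-rest, from its top end at (328,143) to its bottom end at (328,277). The ring is at (475,45), and the red and teal cylinders lie clear to the sides.

```bash
python3 - <<'E'
from h import *
c=load('w1'); im=cv2.imread('pics/w1.png')
print('tcp px',w2px(c,[491,-288,201]))
# silhouette limits (tangents) of spacer; row 210
row=im[210].astype(int).sum(1)
print(row[285:375:3])
e1=px2w(c,(328,143),73); e2=px2w(c,(328,277),60); d=e1-e2
print(e1,e2,np.linalg.norm(d),np.degrees(np.arctan2(d[1],d[0])))
for z in (55,): 
  a=px2w(c,(328.5,150),z);b=px2w(c,(328.5,250),z);d=b-a
  h=hd(-37.8); n=np.array([-h[1],h[0],0]); print('lateral of axis vs (493.4,-294)',n@(a-[493.4,-294,55]),n@(b-[493.4,-294,55]))
h=hd(-37.8)
for q in(e1,e2): print('along',h@(q-[493.4,-294,q[2]]))
cv2.imwrite('pics/w1c.png',cv2.resize(im[110:300,270:390],(480,760))[:600])
log()
E
```

```text
tcp px [322.94959058 317.34650395]
[496 458 293 305 288 293 403 553 579 611 626 642 642 651 646 657 640 626
 607 574 522 470 385 165 170 172 168 292 289 305]
[ 533.37533935 -324.74609801   73.        ] [ 454.72638369 -264.60951416   60.        ] 99.85522993108492 -37.402260430204414
lateral of axis vs (493.4,-294) -0.371590005698433 -0.8002967090284815
along 50.431215104213045
along -48.57178785814932
t 1.15 q [ 0.393  0.337  0.019  1.845 -0.014  0.959 -1.802] p [ 496.  -280.6  200.3] F [ 4.   4.8 -0.3] w 85.5 ff 0.0
x [ 0.796 -0.605 -0.001] z [ 0.002  0.005 -1.   ]
```

View pics/w1c.png

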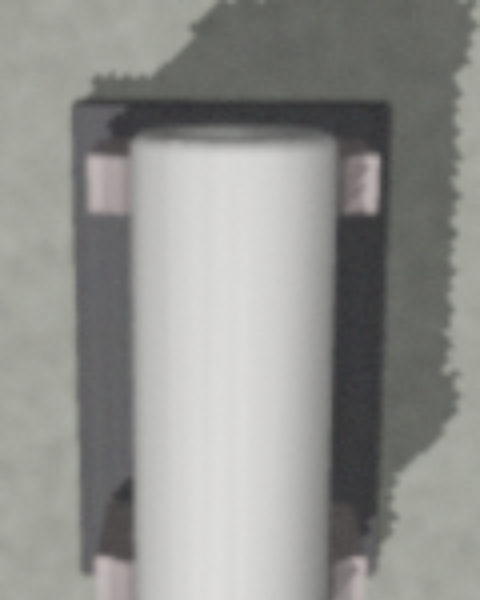

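The crop shows the dark bore inside the rim at the top end (about (328,143) in w1). So the bore faces heading -37.8 deg, and the spacer's middle at about (493.5,-294) agrees with the top view. Before grasping I'll test in free space whether the arm can reach a horizontal tool.

Emit:
drive_tool(twist=[[0,0,-10],[0,0,-20],[0,0,-30],[0,0,-40],[0,0,-50],[0,0,-60],[0,0,-65],[0,0,-65]], delta_pos=[[1,0,0],[2,0,0],[4,0,-1],[6,0,-2],[6,0,-3],[6,0,-4],[6,0,-5],[6,0,-5]], fingers=[1,1,1,1,1,1,1,1])

```text
time_s: 2.15
ee_pos: [537.2, -327.6, 251.7]
tcp_rot: [0.0, 0.972, 0.234, 0.0]
ft_force: [-0.2, 0.5, -0.5]
grip_width: 85.5
finger_force: 0.0
```

```bash
python3 -c "
from h import *
log()"
```

```text
t 2.15 q [ 0.587  0.392 -0.184  1.639  0.078  1.117 -0.715] p [ 537.2 -327.6  251.7] F [-0.2  0.5 -0.5] w 85.5 ff 0.0
x [0.89  0.456 0.001] z [ 0.001 -0.    -1.   ]
```

Emit:
drive_tool(twist=[[0,10,0],[0,20,0],[0,30,0],[0,40,0],[0,50,0],[0,50,0]], delta_pos=[[0,0,0],[0,0,0],[0,0,0],[0,0,0],[0,0,0],[0,0,0]], fingers=[1,1,1,1,1,1])

```text
time_s: 2.9
ee_pos: [533.1, -330.3, 247.6]
tcp_rot: [-0.101, 0.883, 0.207, 0.409]
ft_force: [0.4, -0.0, -0.1]
grip_width: 85.3
finger_force: 0.0
```

```bash
python3 -c "
from h import *
log()"
```

```text
t 2.9 q [ 1.295  0.439 -0.562  1.936 -0.928  0.775  0.37 ] p [ 533.1 -330.3  247.6] F [ 0.4 -0.  -0.1] w 85.3 ff 0.0
x [0.579 0.284 0.764] z [ 0.681  0.347 -0.645]
```

Emit:
drive_tool(twist=[[0,10,0],[0,20,0],[0,30,0],[0,40,0],[0,40,0],[0,40,0]], delta_pos=[[0,0,0],[0,0,0],[0,0,0],[0,0,0],[0,0,0],[0,0,0]], fingers=[1,1,1,1,1,1])

```text
time_s: 3.65
ee_pos: [538.7, -325.7, 252.9]
tcp_rot: [-0.167, 0.688, 0.169, 0.686]
ft_force: [0.1, -1.0, 0.7]
grip_width: 85.4
finger_force: 0.0
```

```bash
python3 -c "
from h import *
log()"
```

```text
t 3.65 q [ 1.637  0.93  -0.873  1.993 -1.328  0.941  1.08 ] p [ 538.7 -325.7  252.9] F [ 0.1 -1.   0.7] w 85.4 ff 0.0
x [0.002 0.003 1.   ] z [ 0.887  0.461 -0.004]
```

The free-space horizontal pose works. Next I'll test the equivalent of the final radius and height, still in free space.

Emit:
drive_tool(twist=[[0,0,0],[0,0,0],[0,0,0],[0,0,0]], delta_pos=[[-4,1,2],[-8,2.9,3.9],[-9,2.9,3.9],[-9,2.9,3.9]], fingers=[1,1,1,1])

```text
time_s: 4.15
ee_pos: [585.7, -334.6, 163.7]
tcp_rot: [-0.165, 0.688, 0.169, 0.686]
ft_force: [0.1, -0.6, 0.3]
grip_width: 85.8
finger_force: 0.0
```

```bash
python3 -c "
from h import *
log()"
```

```text
t 4.15 q [ 1.536  1.118 -0.827  1.893 -1.316  0.883  1.184] p [ 585.7 -334.6  163.7] F [ 0.1 -0.6  0.3] w 85.8 ff 0.0
x [0.001 0.005 1.   ] z [ 0.888  0.459 -0.003]
```

Emit:
drive_tool(twist=[[0,0,0],[0,-10,0],[0,-20,0],[0,-30,0],[0,-40,0],[0,-50,0],[0,-60,0],[0,-70,0]], delta_pos=[[5,-1,-2],[9,-2.9,-4],[9,-3,-4],[9,-3,-4],[9,-3,-4],[9,-3,-4],[9,-3,-4],[9,-3,-4]], fingers=[1,1,1,1,1,1,1,1])

```text
time_s: 5.15
ee_pos: [535.1, -326.6, 256.2]
tcp_rot: [-0.037, 0.958, 0.231, 0.167]
ft_force: [-0.2, 0.4, -1.0]
grip_width: 85.4
finger_force: 0.0
```

```bash
python3 - <<'E'
from h import *
log(); delta([493.5,-294,160],frame(hd(-37.8),[0,0,-1]))
E
```

```text
t 5.15 q [ 0.865  0.329 -0.328  1.776 -0.243  0.883 -0.396] p [ 535.1 -326.6  256.2] F [-0.2  0.4 -1. ] w 85.4 ff 0.0
x [0.837 0.431 0.337] z [ 0.304  0.148 -0.941]
delta_cm [-5.33 -4.87  8.27] twist [-10.8 -17.8  64.3]
```

Emit:
drive_tool(twist=[[-1.6,-2.6,9.5],[-3.3,-5.3,19],[-4.8,-7.9,28.6],[-6.4,-10.5,38],[-8,-13.2,47.6],[-9.6,-15.8,57.2],[-10.8,-17.8,64.3],[-10.8,-17.8,64.3]], delta_pos=[[-1,-1,1],[-2,-2,2],[-3,-3,3.5],[-4,-4,5],[-5,-4.5,6.5],[-5.3,-4.9,7.5],[-5.3,-4.9,8.3],[-5.3,-4.9,8.3]], fingers=[1,1,1,1,1,1,1,1])

```text
time_s: 6.15
ee_pos: [495.1, -291.6, 157.4]
tcp_rot: [-0.004, 0.947, -0.322, 0.001]
ft_force: [-0.0, -0.1, 0.9]
grip_width: 85.6
finger_force: 0.0
```

```bash
python3 - <<'E'
from h import *
log(); delta([493.5,-294,41],frame(hd(-37.8),[0,0,-1]))
c=shot('wrist','w2')
h=hd(-37.8)
im=cv2.imread('pics/w2.png')
for s in(48,-48):
    p=w2px(c,np.array([493.5,-294,73])+s*h); print(p); cv2.circle(im,tuple(int(v) for v in p),3,(0,0,255),-1)
cv2.imwrite('pics/w2m.png',im); log()
E
```

```text
t 6.15 q [ 0.429  0.395 -0.     1.871 -0.011  0.875 -1.79 ] p [ 495.1 -291.6  157.4] F [-0.  -0.1  0.9] w 85.6 ff 0.0
x [ 0.793 -0.61  -0.002] z [ 0.004  0.008 -1.   ]
delta_cm [ 0.04  0.38 11.64] twist [-0.5  0.1  0.2]
[329.88590889 163.62515268]
[328.38556832 319.80996865]
t 6.2 q [ 0.43   0.395 -0.     1.871 -0.011  0.875 -1.789] p [ 494.6 -292.3  157.4] F [-0.3 -0.2 -0.1] w 85.6 ff 0.0
x [ 0.793 -0.609 -0.001] z [ 0.004  0.008 -1.   ]
```

View pics/w2m.png

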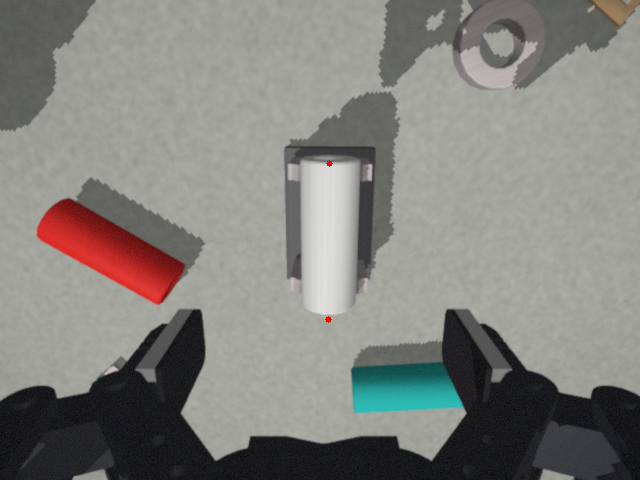

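The dots (my prediction) sit about 5 px inside the real far end and 6 px beyond the near end. So the spacer lies about 2.5 mm farther along; sideways it is right. Descending.

Emit:
drive_tool(twist=[[-0.5,0,0],[-0.5,0,0],[-0.5,0,0],[-0.5,0,0],[-0.5,0,0]], delta_pos=[[0.3,0.2,3],[0.3,0.2,6],[0.3,0.2,7.5],[0.3,0.2,7.5],[0.3,0.2,7.5]], fingers=[1,1,1,1,1])

```text
time_s: 6.82
ee_pos: [496.3, -296.3, 81.5]
tcp_rot: [-0.0, 0.946, -0.323, -0.001]
ft_force: [0.6, -0.2, -0.3]
grip_width: 85.6
finger_force: 0.0
```

```bash
python3 - <<'E'
from h import *
log(); delta([495.5,-295.5,34],frame(hd(-37.8),[0,0,-1]))
E
```

```text
t 6.83 q [ 4.290e-01  5.030e-01  1.000e-03  1.911e+00 -1.000e-03  7.290e-01
 -1.798e+00] p [ 496.3 -296.3   81.5] F [ 0.6 -0.2 -0.3] w 85.6 ff 0.0
x [ 0.791 -0.612 -0.002] z [-0.002  0.001 -1.   ]
delta_cm [-0.09 -0.02  4.75] twist [0.  0.1 0.1]
```

Emit:
drive_tool(twist=[[0,0,0],[0,0,0],[0,0,0],[0,0,0],[0,0,0],[0,0,0],[0,0,0],[0,0,0]], delta_pos=[[0,0,2.5],[0,0,4.7],[0,0,4.7],[0,0,4.7],[0,0,4.7],[0,0,4.7],[0,0,4.7],[0,0,4.7]], fingers=[1,1,0.6,0.4,0.35,0.35,0.3,0.3], grip_force=40)

```text
time_s: 7.82
ee_pos: [496.3, -296.2, 34.6]
tcp_rot: [0.0, 0.946, -0.323, -0.001]
ft_force: [-1.1, 0.8, 6.1]
grip_width: 33.5
finger_force: 39.4
```

```bash
python3 - <<'E'
from h import *
log()
E
```

```text
t 7.83 q [ 4.30e-01  5.75e-01 -0.00e+00  1.93e+00  1.00e-03  6.39e-01 -1.80e+00] p [ 496.3 -296.2   34.6] F [-1.1  0.8  6.1] w 33.5 ff 39.4
x [ 0.791 -0.612 -0.002] z [-0.002  0.001 -1.   ]
```

Emit:
drive_tool(twist=[[0,0,0],[0,0,0],[0,0,0],[0,0,0],[0,0,0],[0,0,0],[0,0,0]], delta_pos=[[0,0,0],[0,0,-1],[0,0,-3],[0,0,-6],[0,0,-10],[0,0,-10],[0,0,-10]], fingers=[0.2,0.2,0.2,0.2,0.2,0.2,0.2], grip_force=60)

```text
time_s: 8.7
ee_pos: [495.2, -295.5, 132.7]
tcp_rot: [-0.0, 0.946, -0.323, -0.003]
ft_force: [0.3, -1.2, -3.5]
grip_width: 32.7
finger_force: 59.8
```

```bash
python3 - <<'E'
from h import *
log(); shot('wrist','w3'); log()
delta([507,40,150],frame(hd(91.8),[0,0,-1]))
E
```

```text
t 8.7 q [ 0.426  0.432  0.005  1.881 -0.002  0.834 -1.797] p [ 495.2 -295.5  132.7] F [ 0.3 -1.2 -3.5] w 32.7 ff 59.8
x [ 0.791 -0.612 -0.006] z [-0.005  0.002 -1.   ]
t 8.75 q [ 0.426  0.433  0.005  1.882 -0.002  0.834 -1.797] p [ 494.8 -295.3  132.1] F [-0.2  0.5 -2.7] w 32.9 ff 59.8
x [ 0.791 -0.612 -0.007] z [-0.006  0.003 -1.   ]
delta_cm [-19.56 -27.27  -1.71] twist [  -0.4    0.3 -129.5]
```

View pics/w3.png

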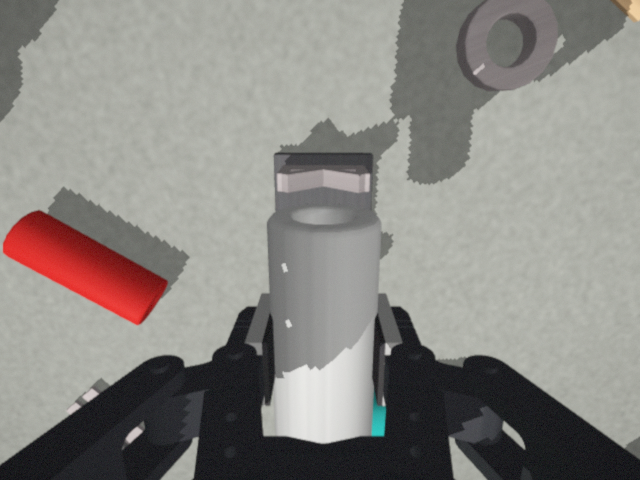

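The spacer is held centred in the fingers, with the bore mouth visible at (323,217) facing tool +x. Carrying it to the pin.

Emit:
drive_tool(twist=[[0,0,-10],[0,0,-20],[0,0,-30],[0,0,-40],[0,0,-50],[0,0,-60],[0,0,-70],[0,0,-80]], delta_pos=[[-1.5,-2.1,-0.5],[-3,-4.2,-1],[-4.5,-6.3,-1.5],[-6,-8.4,-1.7],[-7.5,-10.5,-1.7],[-9,-12.6,-1.7],[-10.5,-14.7,-1.7],[-12,-16.8,-1.7]], fingers=[0.2,0.2,0.2,0.2,0.2,0.2,0.2,0.2])

```text
time_s: 9.75
ee_pos: [502.6, -88.6, 149.1]
tcp_rot: [-0.002, 0.932, 0.363, -0.003]
ft_force: [0.3, -1.0, -2.5]
grip_width: 32.8
finger_force: 59.9
```

```bash
python3 - <<'E'
from h import *
log(); delta([507,40,150],frame(hd(91.8),[0,0,-1]))
E
```

```text
t 9.75 q [ 0.362  0.339 -0.37   1.999  0.159  0.839 -0.923] p [502.6 -88.6 149.1] F [ 0.3 -1.  -2.5] w 32.8 ff 59.9
x [ 0.736  0.677 -0.004] z [-0.007  0.002 -1.   ]
delta_cm [ 9.03 -9.17 -0.07] twist [ -0.5   0.  -49.2]
```

Emit:
drive_tool(twist=[[-0.4,0,-10],[-0.4,0,-20],[-0.4,0,-30],[-0.4,0,-40],[-0.4,0,-49],[-0.4,0,-49],[-0.4,0,-49]], delta_pos=[[2,-2,0],[4,-4,0],[6,-6,0],[8,-8,0],[9,-9.2,0],[9,-9.2,0],[9,-9.2,0]], fingers=[0.2,0.2,0.2,0.2,0.2,0.2,0.2])

```text
time_s: 10.62
ee_pos: [507.9, 37.9, 149.9]
tcp_rot: [0.001, 0.701, 0.714, -0.0]
ft_force: [-0.2, -0.3, -2.7]
grip_width: 33.2
finger_force: 59.9
```

```bash
python3 - <<'E'
from h import *
log(); c=shot('wrist','w4'); log()
print(w2px(c,[507,156,62]),w2px(c,[504.6,231,62]))
E
```

```text
t 10.62 q [ 0.289  0.366 -0.586  1.994  0.267  0.856 -0.425] p [507.9  37.9 149.9] F [-0.2 -0.3 -2.7] w 33.2 ff 59.9
x [-0.018  1.    -0.001] z [ 0.    -0.001 -1.   ]
t 10.68 q [ 0.289  0.366 -0.586  1.994  0.267  0.856 -0.425] p [508.1  37.8 150.1] F [-0.8 -0.6 -2.9] w 32.7 ff 59.9
x [-0.019  1.    -0.002] z [ 0.001 -0.002 -1.   ]
[323.89806107  19.05636271] [ 321.85560189 -166.52658613]
```

View pics/w4.png

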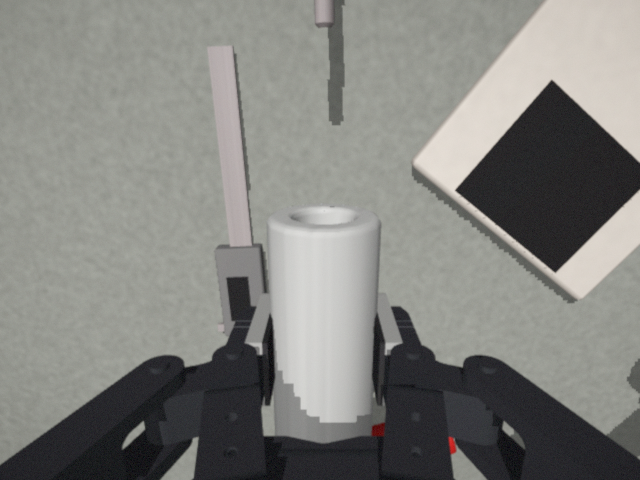

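The wrist view shows the pin tip at (323.5,24), 5 px from the prediction, and the bore mouth at (323,217) in line with it. The microscope plate's front corners are at (414,163) and (580,300), top surface.

```bash
python3 - <<'E'
from h import *
c=load('w4'); K,Rc,t=c
print('tip',px2w(c,(323.5,24),62))
a=px2w(c,(413,163),14);b=px2w(c,(579,298),14);e=b-a;print('plate edge',a,b,np.linalg.norm(e)); 
e/=np.linalg.norm(e); x=np.array([-e[1],e[0],0]); print('mx heading',np.degrees(np.arctan2(x[1],x[0])))
print('lens from a',a-e*0+e*85+50*x,'from b',b-e*85+50*x)
p,r=pose()
for s in(-4,-2,0,2,4): print(s,[w2px(c,p+r.apply([48+s,0,-20.4])), w2px(c,p+r.apply([48+s,0,-38.4]))])
delta([507.5,76,62-20.4],frame(hd(91.8),[0,0,-1]))
E
```

```text
tip [506.84290692 153.74707918  62.        ]
plate edge [568.65605787  78.94512658  14.        ] [701.11272045 -18.60316672  14.        ] 164.5005683453631
mx heading 53.63004761857881
lens from a [666.74830853  68.80065219  14.        ] from b [662.32013926  72.06179699  14.        ]
-4 [array([320.54272312, 215.50338503]), array([320.10265632, 232.52258118])]
-2 [array([320.5346965 , 209.13617833]), array([320.0909098 , 225.23103707])]
0 [array([320.52659291, 202.70791231]), array([320.07903252, 217.85832187])]
2 [array([320.51841123, 196.21770444]), array([320.06702228, 210.40307257])]
4 [array([320.51015033, 189.66465508]), array([320.05487683, 202.86389546])]
delta_cm [3.840e+00 1.000e-02 1.084e+01] twist [ 0.   0.1 -0.7]
```

Emit:
drive_tool(twist=[[0,0,-0.7],[0,0,-0.7],[0,0,-0.7],[0,0,-0.7],[0,0,-0.7],[0,0,-0.7]], delta_pos=[[2,0,3],[3.8,0,6],[3.8,0,9],[3.8,0,10.8],[3.8,0,10.8],[3.8,0,10.8]], fingers=[0.2,0.2,0.2,0.2,0.2,0.2])

```text
time_s: 11.42
ee_pos: [508.6, 76.7, 43.5]
tcp_rot: [0.001, 0.695, 0.719, 0.001]
ft_force: [0.9, -0.0, -1.9]
grip_width: 32.9
finger_force: 60.0
```

```bash
python3 - <<'E'
from h import *
log(); c=shot('wrist','w5'); shot('scene','s2'); log()
im=cv2.imread('pics/w5.png'); s=cv2.imread('pics/s2.png')
cv2.imwrite('pics/c2.png',np.hstack([cv2.resize(im[0:300,200:440],(400,500)),cv2.resize(s[140:300,300:428],(400,500),interpolation=cv2.INTER_CUBIC)]))
delta([507.5,100,41.6],frame(hd(91.8),[0,0,-1]))
E
```

```text
t 11.43 q [ 0.138  0.535 -0.51   2.053  0.426  0.653 -0.622] p [508.6  76.7  43.5] F [ 0.9 -0.  -1.9] w 32.9 ff 60.0
x [-0.034  0.999 -0.001] z [ 0.003 -0.001 -1.   ]
t 11.53 q [ 0.138  0.534 -0.51   2.053  0.426  0.652 -0.622] p [508.7  76.9  43.7] F [ 0.1 -0.9 -1.9] w 32.7 ff 60.0
x [-0.034  0.999 -0.001] z [ 0.004 -0.001 -1.   ]
delta_cm [ 2.32 -0.04  0.21] twist [0.2 0.  0.1]
```

View pics/c2.png

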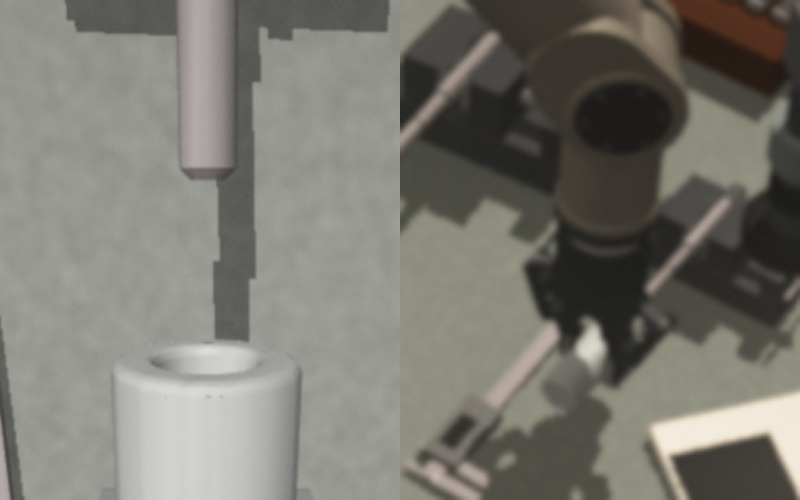

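Pin and bore are in line: pin centre at column 207.5 and bore centre at about 206 in the crop, which is under 0.5 mm. Entering.

Emit:
drive_tool(twist=[[0.2,0,0],[0.2,0,0],[0.2,0,0],[0.2,0,0],[0.2,0,0]], delta_pos=[[0.8,0,0.2],[1.6,0,0.2],[2.2,0,0.2],[2.2,0,0.2],[2.2,0,0.2]], fingers=[0.2,0.2,0.2,0.2,0.2])

```text
time_s: 12.15
ee_pos: [507.0, 98.8, 40.6]
tcp_rot: [-0.0, 0.695, 0.719, -0.001]
ft_force: [-0.2, 0.2, -3.2]
grip_width: 32.6
finger_force: 60.0
```

```bash
python3 -c "
from h import *
log()"
```

```text
t 12.15 q [ 0.095  0.545 -0.509  2.046  0.428  0.657 -0.663] p [507.   98.8  40.6] F [-0.2  0.2 -3.2] w 32.6 ff 60.0
x [-0.035  0.999 -0.001] z [-0.002 -0.001 -1.   ]
```

Emit:
drive_tool(twist=[[0,0,0],[0,0,0],[0,0,0],[0,0,0],[0,0,0],[0,0,0],[0,0,0],[0,0,0]], delta_pos=[[0.3,0,0],[0.6,0,0],[0.9,0,0],[1.2,0,0],[1.5,0,0],[1.8,0,0],[2.0,0,0],[2.0,0,0]], fingers=[0.2,0.2,0.2,0.2,0.2,0.2,0.2,0.2])

```text
time_s: 13.15
ee_pos: [506.5, 119.3, 40.7]
tcp_rot: [-0.0, 0.695, 0.719, -0.001]
ft_force: [0.4, -0.9, -0.2]
grip_width: 32.6
finger_force: 60.3
```

```bash
python3 -c "
from h import *
log()"
```

```text
t 13.15 q [ 0.056  0.549 -0.51   2.037  0.428  0.661 -0.7  ] p [506.5 119.3  40.7] F [ 0.4 -0.9 -0.2] w 32.6 ff 60.3
x [-0.035  0.999 -0.001] z [-0.001 -0.001 -1.   ]
```

Emit:
drive_tool(twist=[[0,0,0],[0,0,0],[0,0,0],[0,0,0],[0,0,0],[0,0,0]], delta_pos=[[0.3,0,0],[0.6,0,0],[0.9,0,0],[1.2,0,0],[1.5,0,0],[1.5,0,0]], fingers=[0.2,0.2,0.2,0.2,0.2,0.2])

```text
time_s: 13.9
ee_pos: [505.8, 134.6, 40.7]
tcp_rot: [-0.0, 0.694, 0.719, -0.001]
ft_force: [0.5, 0.2, 0.4]
grip_width: 32.8
finger_force: 60.4
```

```bash
python3 -c "
from h import *
log();print(arm.get_obs()['moment'])"
```

```text
t 13.9 q [ 0.028  0.553 -0.511  2.03   0.429  0.664 -0.727] p [505.8 134.6  40.7] F [0.5 0.2 0.4] w 32.8 ff 60.4
x [-0.035  0.999 -0.   ] z [-0.001 -0.    -1.   ]
[ 0.14201035 -0.00428231 -0.02920782]
```

Emit:
drive_tool(twist=[[0,0,0],[0,0,0],[0,0,0],[0,0,0],[0,0,0],[0,0,0],[0,0,0],[0,0,0]], delta_pos=[[0.2,0,0],[0.4,0,0],[0.6,0,0],[0.8,0,0],[1.0,0,0],[1.1,0,0],[1.2,0,0],[1.2,0,0]], fingers=[0.2,0.2,0.2,0.2,0.2,0.2,0.2,0.2])

```text
time_s: 14.9
ee_pos: [505.4, 146.1, 40.6]
tcp_rot: [-0.0, 0.695, 0.719, -0.001]
ft_force: [-1.0, -2.2, 0.9]
grip_width: 32.6
finger_force: 60.4
```

```bash
python3 -c "
from h import *
log();print(arm.get_obs()['moment'])"
```

```text
t 14.9 q [ 0.006  0.556 -0.51   2.024  0.43   0.668 -0.749] p [505.4 146.1  40.6] F [-1.  -2.2  0.9] w 32.6 ff 60.4
x [-0.035  0.999 -0.001] z [-0.002 -0.001 -1.   ]
[-0.19760416  0.00672384  0.02663375]
```

Fz has gone from about -2.7 to +0.9 N, so the pin is probably rubbing the bore's upper wall. Lifting a little.

Emit:
drive_tool(twist=[[0,0,0],[0,0,0],[0,0,0],[0,0,0]], delta_pos=[[0,0,-0.1],[0,0,-0.2],[0,0,-0.3],[0,0,-0.3]], fingers=[0.2,0.2,0.2,0.2])

```text
time_s: 15.4
ee_pos: [505.3, 146.0, 43.6]
tcp_rot: [-0.0, 0.695, 0.719, -0.001]
ft_force: [-1.0, -0.0, -2.2]
grip_width: 33.0
finger_force: 60.1
```

```bash
python3 -c "
from h import *
log();print(arm.get_obs()['moment'])"
```

```text
t 15.4 q [ 0.009  0.552 -0.513  2.023  0.425  0.674 -0.745] p [505.3 146.   43.6] F [-1.  -0.  -2.2] w 33.0 ff 60.1
x [-0.035  0.999 -0.001] z [-0.002 -0.001 -1.   ]
[ 0.03244781  0.02063076 -0.01103468]
```

Emit:
drive_tool(twist=[[0,0,0],[0,0,0],[0,0,0],[0,0,0],[0,0,0],[0,0,0]], delta_pos=[[0.1,0,0],[0.2,0,0],[0.3,0,0],[0.4,0,0],[0.5,0,0],[0.5,0,0]], fingers=[0.2,0.2,0.2,0.2,0.2,0.2])

```text
time_s: 16.15
ee_pos: [505.2, 151.1, 43.6]
tcp_rot: [-0.0, 0.695, 0.719, -0.001]
ft_force: [-0.4, 0.1, -2.9]
grip_width: 32.9
finger_force: 60.1
```

```bash
python3 -c "
from h import *
log();print(arm.get_obs()['moment'])"
```

```text
t 16.15 q [-1.00e-03  5.53e-01 -5.13e-01  2.02e+00  4.26e-01  6.75e-01 -7.54e-01] p [505.2 151.1  43.6] F [-0.4  0.1 -2.9] w 32.9 ff 60.1
x [-0.035  0.999 -0.001] z [-0.002 -0.001 -1.   ]
[ 0.04498659  0.01861139 -0.01478995]
```

Emit:
drive_tool(twist=[[0,0,0],[0,0,0],[0,0,0],[0,0,0]], delta_pos=[[0.1,0,0],[0.2,0,0],[0.25,0,0],[0.25,0,0]], fingers=[0.2,0.2,0.2,0.2])

```text
time_s: 16.65
ee_pos: [505.1, 153.5, 43.6]
tcp_rot: [-0.0, 0.695, 0.719, -0.001]
ft_force: [0.3, -0.3, -3.2]
grip_width: 32.7
finger_force: 60.1
```

Emit:
drive_tool(twist=[[0,0,0],[0,0,0],[0,0,0]], delta_pos=[[0.08,0,0],[0.15,0,0],[0.15,0,0]], fingers=[0.2,0.2,0.2])

```text
time_s: 17.02
ee_pos: [505.1, 153.7, 43.5]
tcp_rot: [0.0, 0.695, 0.719, -0.002]
ft_force: [-0.6, -4.4, -0.6]
grip_width: 32.7
finger_force: 60.2
```

```bash
python3 -c "
from h import *
log();print(arm.get_obs()['moment'])"
```

```text
t 17.02 q [-0.008  0.554 -0.512  2.017  0.427  0.678 -0.761] p [505.1 153.7  43.5] F [-0.6 -4.4 -0.6] w 32.7 ff 60.2
x [-0.034  0.999 -0.003] z [-0.002 -0.003 -1.   ]
[-1.01333866 -0.00485284 -0.01903259]
```

Bottom touched: TCP at y 153.7 with -4.4 N along the pin. I'll press slightly and hold, then draw off.

Emit:
drive_tool(twist=[[0,0,0],[0,0,0],[0,0,0],[0,0,0]], delta_pos=[[0.05,0,0],[0.08,0,0],[0.08,0,0],[0.08,0,0]], fingers=[0.2,0.2,0.2,0.2])

```text
time_s: 17.52
ee_pos: [505.1, 153.8, 43.5]
tcp_rot: [0.0, 0.695, 0.719, -0.002]
ft_force: [0.1, -6.3, -0.0]
grip_width: 33.1
finger_force: 60.3
```

```bash
python3 -c "
from h import *
log();print(arm.get_obs()['moment'])"
```

```text
t 17.52 q [-0.009  0.555 -0.511  2.017  0.427  0.678 -0.762] p [505.1 153.8  43.5] F [ 0.1 -6.3 -0. ] w 33.1 ff 60.3
x [-0.033  0.999 -0.004] z [-0.002 -0.004 -1.   ]
[-1.37939739 -0.05255871  0.01280803]
```

Emit:
drive_tool(twist=[[0,0,0],[0,0,0],[0,0,0],[0,0,0],[0,0,0],[0,0,0],[0,0,0],[0,0,0]], delta_pos=[[-0.5,0,0],[-1.2,0,0],[-2,0,0],[-3,0,0],[-4,0,0],[-5.2,0,0],[-6.5,0,0],[-7,0,0]], fingers=[0.2,0.2,0.2,0.2,0.2,0.2,0.2,0.2])

```text
time_s: 18.52
ee_pos: [507.5, 84.3, 43.6]
tcp_rot: [-0.0, 0.695, 0.719, -0.001]
ft_force: [-0.9, 0.5, -2.8]
grip_width: 32.8
finger_force: 60.1
```

```bash
python3 - <<'E'
from h import *
log()
delta([515,40,230],frame(hd(64),[0,0,-1]))
# final TCP candidates & frame
z=hd(64); L=np.array([663.5,67,0]); 
print('final tcp',L+z*18.7+[0,0,162])
E
```

```text
t 18.52 q [ 0.124  0.537 -0.511  2.049  0.423  0.66  -0.634] p [507.5  84.3  43.6] F [-0.9  0.5 -2.8] w 32.8 ff 60.1
x [-0.033  0.999 -0.002] z [-0.002 -0.002 -1.   ]
delta_cm [ -4.48   0.57 -18.64] twist [-0.1  0.1 27.9]
final tcp [671.69754044  83.80744867 162.        ]
```

Emit:
drive_tool(twist=[[0,0,0],[0,0,5],[0,0,14],[0,0,23],[0,0,32],[0,0,40],[0,0,44],[0,0,44]], delta_pos=[[-2,0,-4],[-5,0,-8],[-9,0.5,-12],[-13,2,-16],[-17,4,-19.5],[-19.7,6.5,-20.8],[-19.7,7.6,-20.8],[-19.7,7.6,-20.8]], fingers=[0.2,0.2,0.2,0.2,0.2,0.2,0.2,0.2])

```text
time_s: 19.52
ee_pos: [590.8, -108.0, 251.4]
tcp_rot: [-0.0, 0.913, 0.407, -0.001]
ft_force: [-0.4, 0.9, -2.8]
grip_width: 33.2
finger_force: 60.8
```

Emit:
drive_tool(twist=[[0,9,0],[0,18,0],[0,27,0],[0,36,0],[0,45,0],[0,50,0]], delta_pos=[[0,0,0],[0,0,0],[0,0,0],[0,0,0],[0,0,0],[0,0,0]], fingers=[0.2,0.2,0.2,0.2,0.2,0.2])

```text
time_s: 20.27
ee_pos: [588.8, -109.1, 250.5]
tcp_rot: [-0.172, 0.828, 0.368, 0.386]
ft_force: [0.1, 0.7, -2.8]
grip_width: 32.9
finger_force: 60.8
```

```bash
python3 -c "
from h import *
log(); delta([590,-110,252],frame([0,0,1],hd(48)))"
```

```text
t 20.27 q [ 1.135  0.453 -0.799  1.986 -0.83   0.714  0.316] p [ 588.8 -109.1  250.5] F [ 0.1  0.7 -2.8] w 32.9 ff 60.8
x [0.431 0.477 0.766] z [ 0.513  0.569 -0.643]
delta_cm [ 0.12  0.15 -0.08] twist [ 0.1 40.  -0. ]
```

Emit:
drive_tool(twist=[[0,9,0],[0,18,0],[0,27,0],[0,36,0],[0,40,0],[0,40,0]], delta_pos=[[0,0,0],[0,0,0],[0,0,0],[0,0,0],[0,0,0],[0,0,0]], fingers=[0.2,0.2,0.2,0.2,0.2,0.2])

```text
time_s: 21.02
ee_pos: [590.0, -108.5, 250.0]
tcp_rot: [-0.288, 0.647, 0.287, 0.645]
ft_force: [0.3, 0.4, -2.6]
grip_width: 32.8
finger_force: 61.0
```

```bash
python3 - <<'E'
from h import *
log(); shot('scene','s3'); shot('top','t3')
im=cv2.imread('pics/s3.png'); t=cv2.imread('pics/t3.png')
cv2.imwrite('pics/c3.png',np.hstack([cv2.resize(im[60:360,250:490],(400,500)),cv2.resize(t[70:370,180:420],(400,500))]))
delta([671.7,83.8,162],frame([0,0,1],hd(64)))
E
```

```text
t 21.02 q [ 1.437  1.042 -1.062  2.047 -1.188  0.784  1.022] p [ 590.  -108.5  250. ] F [ 0.3  0.4 -2.6] w 32.8 ff 61.0
x [ 0.004 -0.     1.   ] z [ 0.67   0.742 -0.002]
delta_cm [-8.92 -6.8  19.71] twist [16.   0.2  0. ]
```

View pics/c3.png

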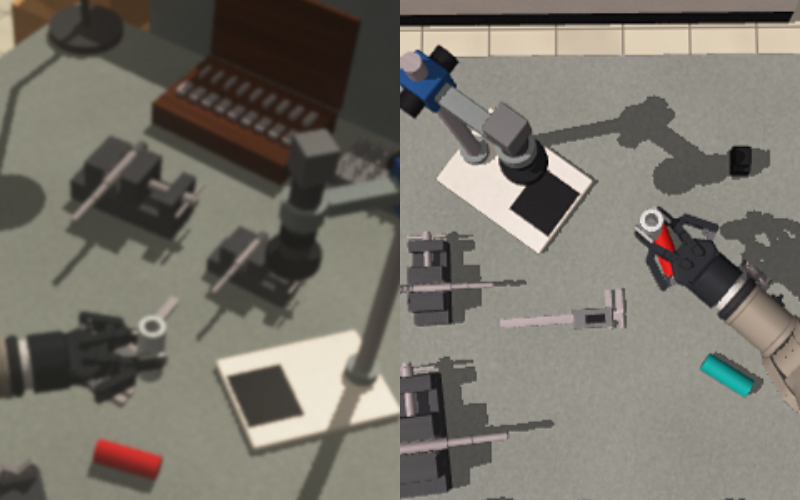

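The view shows the spacer upright with its bore up: mouth at scene px (341,257) and top px (331,201). The red cylinder lies under it, untouched. The ring light's underside centre in the scene view is at about (426,215).

```bash
python3 - <<'E'
from h import *
p,r=pose(); ct=load('top'); cs=load('scene')
m=p+r.apply([45.5,0,-18.5]); print('mouth FK',m,'top px',w2px(ct,m),'scene px',w2px(cs,m))
print('from top',px2w(ct,(331.2,200.8),m[2]),'from scene',px2w(cs,(341.2,256.8),m[2]))
s=cv2.imread('pics/s3.png'); t=cv2.imread('pics/t3.png')
g=cv2.cvtColor(s,cv2.COLOR_BGR2GRAY)
print('scene lens',px2w(cs,(426,215),310),'top ring',px2w(ct,(254.7,166.8),332))
print(g[205:232:2,402:452:2])
g=cv2.cvtColor(t,cv2.COLOR_BGR2GRAY); print(g[146:184:2,230:278:2])
E
```

```text
mouth FK [ 578.30634742 -121.52848921  297.54205252] top px [330.79209533 201.48521076] scene px [341.40138281 253.59447813]
from top [ 580.02777705 -122.57211479  297.54205252] from scene [ 583.10628993 -128.76963794  297.54205252]
scene lens [664.10010889  71.94179991 310.        ] top ring [660.17443689  64.16190771 332.        ]
[[142 136  87  76  66  47  44  44  39  32  30  31  30  29  29  30  30  30
   44  92 128 136 136 138 136]
 [143 101  77  72  53  44  44  43  39  37  33  32  30  30  29  31  31  35
   46  57 107 136 137 137 137]
 [110  78  76  70  46  44  43  39  39  41  38  36  35  32  32  34  35  41
   48  51  86 131 137 136 137]
 [ 81  75  75  67  42  41  36  32  38  40  40  39  39  37  37  38  38  45
   49  50  73 127 137 137 137]
 [ 76  75  76  65  37  35  32  32  34  38  41  40  39  38  38  38  42  47
   50  49  71 128 139 139 139]
 [ 75  75  77  64  36  32  33  32  33  34  36  38  38  38  38  36  39  44
   43  40  74 130 138 139 139]
 [ 63  72  75  59  35  32  32  32  33  33  34  34  34  35  34  34  34  34
   33  37  89 136 139 141 139]
 [ 43  52  57  43  36  32  31 
[... 1925 characters left out ...]
29 228 227 230 104  34  35  67  75  69  64  38  12  27  24  24  22
   19 137 230 230 229 228]
 [226 226 228 226 229 168  35  37  37  37  33  24  28  39  26  23  22  27
   15  71 227 230 229 228]
 [226 226 227 228 230 234  86  35  38  39  38  37  39  36  38  39  39  22
   19  35  21 221 234 228]
 [225 225 224 227 230 230 238  62  36  37  37  40  38  38  39  39  26  15
   38  36  35  30 114 234]
 [229 226 226 225 226 226 227 239  96  29  35  38  37  37  37  12  16  35
   36  37  35  37  33  65]
 [226 225 225 225 225 226 227 228 233 208  90  58  32  15  21  26  38  36
   35  37  36  35  37  35]
 [226 228 226 228 227 226 227 226 229 228 233 236 238  34  37  37  37  37
   36  37  37  37  35  37]]
```

```bash
python3 - <<'E'
from h import *
p,r=pose(); ct=load('top'); cs=load('scene')
m=p+r.apply([45.5,0,-18.5])
s=cv2.cvtColor(cv2.imread('pics/s3.png'),cv2.COLOR_BGR2GRAY); t=cv2.cvtColor(cv2.imread('pics/t3.png'),cv2.COLOR_BGR2GRAY)
print(s[244:270,328:356]); print(t[188:214,320:344])
print('top lower disc',px2w(ct,(253.7,166.2),310),'scene',px2w(cs,(425.3,216),310))
# predicted silhouettes for lens guess
a=np.linspace(0,2*np.pi,72)
for L in ((662,65),(663,70),(662,75)):
    for n,c in(('top',ct),('scene',cs)):
        q=np.array([w2px(c,[L[0]+36*np.cos(u),L[1]+36*np.sin(u),z]) for u in a for z in(310,332)])
        print(L,n,'min',q.min(0).round(1),'max',q.max(0).round(1))
for n,c in(('top',ct),('scene',cs)):
    q=np.array([w2px(c,m+[18*np.cos(u),18*np.sin(u),0]) for u in a]); print('rim',n,q.min(0).round(1),q.max(0).round(1))
E
```

```text
[[135 134 133 132 134 135 136 136 136 135 136 136 135 134 133 134 135 139
  146 156 162 168 169 168 160 143 126 120]
 [135 134 133 133 134 136 136 136 135 135 135 135 135 134 133 135 138 145
  155 162 167 169 169 161 147 125 116 125]
 [134 134 133 133 134 136 137 135 134 133 134 134 133 132 133 137 144 154
  162 166 169 168 164 150 127 112 118 129]
 [134 133 133 133 134 135 136 135 133 133 134 134 133 133 135 142 152 161
  166 168 169 164 154 133 114 116 126 133]
 [134 133 133 134 135 134 134 135 135 137 141 143 144 144 147 155 162 167
  168 168 165 156 136 120 117 126 133 136]
 [133 134 135 135 133 132 134 138 145 151 161 168 170 171 173 175 176 175
  172 168 157 139 120 116 125 132 135 136]
 [133 135 135 135 134 133 137 150 167 176 184 191 193 193 192 192 192 189
  181 166 143 123 118 124 132 135 136 135]
 [133 134 136 134 135 138 153 172 188 192 190 185 181 179 181 185 194 198
  191 170 137 118 123 131 135 136 137 135]
 [133 134 136 135 137 151 174 192 196 186 167 148 135 131 138 155 176 194
  196 183 155 131 130 134 135 136 135 135]
 [133 135 135 134 141 164 189 199 188 158 126 1
[... 4352 characters left out ...]
4  38  77  83]
 [147 109  65  51  36  32 104 183 203 150  98  89  97  97 102 104  93  85
   75  68  59  41  50  81]
 [147 150 115  59  45  44  43  87 182 200 177 107  89 103 101 100  96  88
   79  71  63  50  35  78]]
top lower disc [667.1753425   69.41499183 310.        ] scene [664.46110095  68.41117877 310.        ]
(662, 65) top min [239.6 151.7] max [270.  182.4]
(662, 65) scene min [406.9 197.5] max [441.9 228.6]
(663, 70) top min [237.6 151.3] max [267.9 182.1]
(663, 70) scene min [408.5 196.4] max [443.4 227.5]
(662, 75) top min [235.5 151.7] max [265.9 182.5]
(662, 75) scene min [409.3 194.9] max [444.2 225.9]
rim top [323.6 194.4] [338.  208.6]
rim scene [332.8 247. ] [350.1 260.3]
```

Emit:
drive_tool(twist=[[0,0,0],[0,0,0],[2,0,0],[4,0,0],[6,0,0],[8,0,0],[8,0,0],[8,0,0]], delta_pos=[[-4,0,0],[-8,0,0],[-8.5,-1,3],[-8.5,-2,6],[-8.5,-3,8],[-8.5,-3.5,10],[-8.5,-3.5,10],[-8.5,-3.5,10]], fingers=[0.2,0.2,0.2,0.2,0.2,0.2,0.2,0.2])

```text
time_s: 22.12
ee_pos: [631.5, -11.2, 166.8]
tcp_rot: [-0.331, 0.626, 0.333, 0.623]
ft_force: [0.7, -0.7, -3.2]
grip_width: 32.7
finger_force: 61.0
```

```bash
python3 - <<'E'
from h import *
log(); delta([672.1,85.6,164.5],frame([0,0,1],hd(64)))
E
```

```text
t 22.12 q [ 1.213  1.221 -1.014  1.976 -1.146  0.714  1.119] p [631.5 -11.2 166.8] F [ 0.7 -0.7 -3.2] w 32.7 ff 61.0
x [0.001 0.004 1.   ] z [ 0.56   0.829 -0.004]
delta_cm [-0.19 -2.06 10.29] twist [8.  0.2 0.1]
```

Emit:
drive_tool(twist=[[2,0,0],[4,0,0],[6,0,0],[8,0,0],[8,0,0],[8,0,0],[8,0,0],[8,0,0]], delta_pos=[[-0.2,-0.5,2.5],[-0.2,-1,5],[-0.2,-1.5,7.5],[-0.2,-2.1,9.5],[-0.2,-2.1,10.3],[-0.2,-2.1,10.3],[-0.2,-2.1,10.3],[-0.2,-2.1,10.3]], fingers=[0.2,0.2,0.2,0.2,0.2,0.2,0.2,0.2])

```text
time_s: 23.12
ee_pos: [671.6, 85.4, 164.0]
tcp_rot: [-0.374, 0.601, 0.374, 0.599]
ft_force: [0.1, -0.2, -3.5]
grip_width: 33.0
finger_force: 61.0
```

```bash
python3 - <<'E'
from h import *
log(); delta([672.1,85.6,164.5],frame([0,0,1],hd(64)))
shot('scene','s4'); cs=load('scene'); p,r=pose(); m=p+r.apply([45.5,0,-18.5]); a=np.linspace(0,6.28,60)
q=np.array([w2px(cs,m+[18*np.cos(u),18*np.sin(u),0]) for u in a]); print('mouth',m,'rim pred',q.min(0),q.max(0),'centre',w2px(cs,m))
g=cv2.cvtColor(cv2.imread('pics/s4.png'),cv2.COLOR_BGR2GRAY); c=w2px(cs,m).astype(int); print(c); print(g[c[1]-14:c[1]+16:2,c[0]-14:c[0]+16:2])
E
```

```text
t 23.12 q [ 1.012  1.25  -1.026  1.887 -1.124  0.7    1.066] p [671.6  85.4 164. ] F [ 0.1 -0.2 -3.5] w 33.0 ff 61.0
x [0.002 0.001 1.   ] z [ 0.44   0.898 -0.002]
delta_cm [0.05 0.04 0.05] twist [ 0.1  0.1 -0.1]
mouth [663.53289568  69.01697132 209.66002513] rim pred [411.01847726 239.8444976 ] [426.74261055 251.7111767 ] centre [418.87313294 245.7314361 ]
[418 245]
[[ 42  47  61  71  75  63  44  43  47  46  65 107  88  94 122]
 [ 40  41  43  51  62  62  45  43  42  55 109  97  83 128 138]
 [ 42  41  43  42  44  46  44  44  44  64  94  67 113 138 140]
 [ 55  47  43  41  43  43  44  44  43  44  53  88 134 139 139]
 [ 72  65  55  46  43  45  48  49  45  47  73 116 133 138 137]
 [ 74  74  72  67  61  91 134 148 130 104 114 126 113 136 140]
 [ 81  76  75  80 133 192 190 185 184 189 161 120 128 140 142]
 [117  96  78  97 191 197 115  95 108 164 204 157 141 141 141]
 [138 131 103 100 188 191 100  85  92 126 205 182 142 139 138]
 [130 122 107  99 149 200 164 120 121 165 207 168 141 140 139]
 [102 141 149 129 108 154 187 189 194 194 168 131 140 140 141]
 [ 90 134 100  93  95  98 108 123 128 114  97 125 140 140 140]
 [ 45  45  50  86  96  92  87  83  83  83  95 132 138 138 139]
 [ 41  41  60  91  95  92  87  82  84  83 100 133 138 139 137]
 [ 91  92  96  95  95  91  86  83  84  91 119 147 140 138 138]]
```

The rim in the scene picture sits where predicted (same small camera bias as before) and the arm is at rest under the lens. Handing in.

Emit:
drive_tool(twist=[[0,0,0],[0,0,0],[0,0,0],[0,0,0]], delta_pos=[[0.05,0,0],[0.05,0,0],[0.05,0,0],[0.05,0,0]], fingers=[0.2,0.2,0.2,0.2])

```text
time_s: 23.68
ee_pos: [671.6, 86.5, 164.9]
tcp_rot: [-0.375, 0.6, 0.375, 0.599]
ft_force: [-0.2, 0.2, -1.7]
grip_width: 32.6
finger_force: 61.0
```

```bash
python3 -c "
from h import *
log(); print(abs(arm.get_obs()['qvel']).max()); print(arm.sign_off())"
```

```text
t 23.68 q [ 1.011  1.25  -1.027  1.887 -1.125  0.7    1.065] p [671.6  86.5 164.9] F [-0.2  0.2 -1.7] w 32.6 ff 61.0
x [0.002 0.001 1.   ] z [ 0.439  0.899 -0.002]
0.0019945344286661833
the job is handed in; nothing more can be done
None
```

The job is handed in at 23.7 s: the spacer was seated on the pin (bottom touched, about 6 N), drawn off, and is now held upright and still, bore up, by my measurements about 100 mm under the ring light and centred to within a few mm; no verdict was returned.

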